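Try the locking slides of the wide battery cabinet

ROBOT

A 6-joint arm with a two-finger parallel gripper is mounted at the origin on the work surface. World frame = base frame: x ahead of the robot, y to its left, z up, the work surface at z = 0. Lengths are in mm, angles in rad, forces in N, time in s.
With the tool pointing down it reaches from about 400 to 925 mm from the base axis. Payload 12.5 kg.
Tool frame: the origin (TCP) lies at the very end of the fingers, on their centre line; the grasp point (between the pads) lies 19 mm behind it; z points along the fingers, y is the line along which they close (so a half turn about z gives the same grasp; the last joint's range is limited). The gripper opens to 95 mm and grips with 3 to 60 N. Pads are 20 mm wide; open, the fingers measure 119 mm over their backs; the gripper's body (75 mm by 180 mm) begins 59 mm behind the grasp point.
Start: joints at [-1.331, 0.491, 1.559, -0, 1.092, -0.106], TCP at [211.867, -588.013, 214.661] pointing down, gripper open.
Joint ranges: [-3.1, 3.1], [-0.84, 2.19], [0.05, 2.79], [-1.13, 4.28], [0.06, 2.93], [-2.69, 2.69]. Speed limits (rad/s): [2.22, 2.22, 2.79, 3.14, 3.14, 3.14].

INTERFACE

Orientations are given as [roll, pitch, yaw] about the fixed x, y, z axes, in that order (R = Rz(yaw) Ry(pitch) Rx(roll)).
In Python, from cell import env gives the robot as it stands.
- The arm moves only by the tool inch_along, called by a JSON object that holds its "api" and its "payload". Schema: {"type":"object","properties":{"moves":{"type":"array","items":{"type":"array","prefixItems":[{"type":"array","items":{"type":"number"},"minItems":3,"maxItems":3},{"type":"number"},{"type":"number"}],"minItems":3,"maxItems":3},"minItems":1,"maxItems":5},"only":{"type":"string"},"quiet":{"type":"boolean"},"lines":{"type":"string"}},"required":["moves"],"additionalProperties":false}. moves is a list of rows, 1 to 5 of them, each written [[dx, dy, dz], turn, opening]: dx, dy, dz in units of 20 mm, then a turn about the tool's z in rad, then the opening from 0.0 (shut) to 1.0 (fully open); each row is the pose to reach, as a shift and turn from the pose commanded when the call began, along the tool's axes at that moment; what a row does not reach only later rows make up. A row lasts 1/12 s, in which the tool goes at most 41.7 mm and 0.125 rad, less where a joint would pass 70% of its speed; a pose out of reach is approached as far as the arm can. The fingers move at their own pace and stop on an object; the grip force is fixed at half the most. Time passes only in rows, so rows that do not move let the fingers close. The tool returns the time, the measured TCP pose, the force, the opening and the grip force at its end. only (a regular expression) keeps the lines of the reply that match it, lines (a string "A,B") keeps lines A to B, and quiet returns only ok. Input that does not fit is refused with a message, and nothing moves.
- env.state(): the state, without advancing time (a new reading comes with each control period).
- env.read_camera(name): name is "scene" or "top"; returns (picture, depth): 400x640x3 uint8, red, green, blue; 400x640 float32, mm along the optical axis (not along the pixel's ray), 0 where there is no reading.
- env.camera_info(name): a dict with "vertical_fov" (degrees; the focal length in pixels is half the picture's height over the tangent of half this angle, whatever the lens; pixels are square), "cx", "cy" (the principal point, pixels), "origin" and "attitude" of the camera in the world. Camera axes: x right, y down, z forward; pixel columns grow to the right and rows downward; lengths in mm; the calibration is good to about 2 mm. A picture is of the moment at which its call begins. camera_info takes no time and is no camera call.
- env.job_done(): hands the job in; it is judged then, once.
The state is a dict: "t": time; "joints": joint angles; "qvel": joint speeds; "tau": joint torques, N m; "eef_pos": TCP position; "tcp_rot": TCP orientation; "ft_force": force on the tool from outside, world axes, zero at the start; "moment": the same for the moment, N m; "opening": opening from 0.0 (shut) to 1.0 (fully open); "grip_force": force on a finger pad.
Only numpy, scipy, OpenCV 4.12 (cv2) and the standard library are available. Lean on these libraries where they do the work, as an engineer would, in place of code of your own. Each camera call takes 0.05 s, during which the arm holds its last target. There are 200 camera calls.

TASK

The slides of the wider of the two bench cabinets have just been fitted; try them out. Pull its tray out by the handle until it locks and let go so that the lock alone holds it out, then press the release plate on top of the same cabinet so that the tray runs fully home, and let go of everything. Leave the tray of the narrower cabinet shut.

Things in the scene. Friction and masses are not known exactly. Their poses are not given: they have to be found in the camera images.
- wide_cabinet: the wider of two low blue-green steel cabinets on the bench, fixed; 240 mm deep (its x), 260 mm wide (its y), 130 mm high. Origin: centre of its underside. Its front faces its own -x (towards the robot, turned by up to 10 degrees); its z is up. The other cabinet is alike but 170 mm wide, and stands beside it, on either side
- wide_handle (a point): centre of the level steel handle bar on the tray's grey front: 12 mm thick (x), 90 long (y), 16 high (z), carried by a sloping arm at each end, 70 mm clear between. 50 mm in front of the panel (41 mm clear behind the bar), 130 mm above the bench, level with the cabinet's top. Pinch it from above, fingers closing along x, opened to 30 to 45 mm first. Axes as the cabinet's; moves with the tray
- wide_tray (a joint): how far the wide cabinet's tray is pulled out along the cabinet's -x, m: 0 home; locks by itself at 0.080 (pull 5 mm or more past, it settles back on the lock); end stop 0.095. Sprung towards home: 2.5 N at home, 4.5 N at the lock, damping 30 N per m/s, a few N more at 0.04 to 0.08 where the latch snaps. Unlocked and let go, it runs home by itself in 1 to 2 s. About 0.8 kg
- wide_release_top (a point): centre of the top of the release plate, a bare aluminium square 40 x 40 mm on a black collar on top of the wide cabinet, in the middle of its width, its centre 37 mm behind the front edge, top face 150 mm above the bench, 20 mm above the cabinet's top. Axes as the cabinet's
- wide_release (a joint): how far that plate is pressed down, m: 0 up, 0.012 fully down. Frees the tray at about 0.006 to 0.008; sprung, about 2 N to start, 5 N fully down; springs up by itself. Press it fully, hold about half a second until the tray has moved off, let it up. It also dips by itself as the tray is pulled past the latch
- narrow_tray (a joint): how far the tray of the narrower cabinet (170 mm wide, handle bar 70 mm long) is pulled out, m: 0 shut; to be left shut

How it is judged (in metres and radians):
On the way, in this order (a step that is already met when the one before it is completed fails the run):
1. the wide cabinet's tray stands out, held by its lock alone, untouched (value of joint wide_tray above 0.074 m and velocity of joint wide_tray between -0.01 and 0.01 m/s and value of joint wide_release below 0.003 m and contact force between each of the arm, the fingers and wide_cabinet below 0.3 N), for 0.3 s.
2. its release plate is pressed while the tray is out (value of joint wide_release above 0.005 m and value of joint wide_tray above 0.04 m), for 0.02 s.
At the end, for the whole second after the job is handed in: the wide cabinet's tray is home within 6 mm and at rest, its release plate is up again (within 3 mm), and the narrow cabinet's tray is shut within 20 mm (value of joint wide_tray below 0.006 m and velocity of joint wide_tray between -0.01 and 0.01 m/s and value of joint wide_release below 0.003 m and value of joint narrow_tray below 0.02 m); the robot touches nothing.
It fails at once if the narrow cabinet's tray is pulled out by more than 20 mm (value of joint narrow_tray above 0.02 m).
It also fails if it takes over 35 s, if anything falls off the work surface, if the arm or the gripper's body presses on something with over 40 N, if the wrist force passes 120 N, or if a joint passes its speed limit or range.

## Working session

There is one attempt and no reset: what is moved stays moved. The work goes in short steps, Python scripts to look and compute and a tool call to move; the robot and the scene stay as the last step left them, time stands still between calls to the robot, and variables do not carry over. Pictures are saved under pics/ and viewed, at most 10 in all, crops included, and the job is handed in when it is done.

```bash
ls; mkdir -p pics
```

Run:
```python
from cell import env
import cv2,numpy as np
for n in("scene","top"):
    p,d=env.read_camera(n);print(env.camera_info(n))
    cv2.imwrite(f"pics/{n}0.png",cv2.cvtColor(p,cv2.COLOR_RGB2BGR));np.savez(f"pics/{n}0.npz",p=p,d=d)
print(env.state())
```

```text
cell.py
pics
{'vertical_fov': 52.1919021903633, 'cx': 321.7979685459431, 'cy': 195.8389658015542, 'origin': array([344.29943868, 114.80625354, 926.25055898]), 'attitude': array([-2.75545697e+00, -1.34974147e-03, -1.99340205e+00])}
{'vertical_fov': 46.510960866441366, 'cx': 319.1135034816837, 'cy': 199.78747391154351, 'origin': array([ 533.80283512,  -14.46724793, 1022.18601865]), 'attitude': array([-3.01273203,  0.0067098 , -1.56750111])}
{'t': 0.1, 'joints': array([-1.33058125e+00,  4.91497362e-01,  1.55938570e+00, -3.41418355e-05,
        1.09165617e+00, -1.05591452e-01]), 'qvel': array([ 0.0006151 , -0.00073758, -0.00115191, -0.00071164,  0.0009208 ,
       -0.00023543]), 'tau': array([ 3.61442857e-03, -6.13620687e+01, -2.58607203e+01,  6.93562254e-02,
        4.70189843e-02, -5.14985038e-05]), 'eef_pos': array([ 211.81740861, -587.79704928,  214.12233321]), 'tcp_rot': array([-3.14064816e+00, -6.96513502e-05,  3.45822248e-01]), 'ft_force': array([0.43744657, 0.15616674, 0.21370904]), 'moment': array([-0.0428156 ,  0.01490572,  0.01464799]), 'grip_force': 0.0, 'opening': 0.9998678136926503}
```

View pics/top0.png

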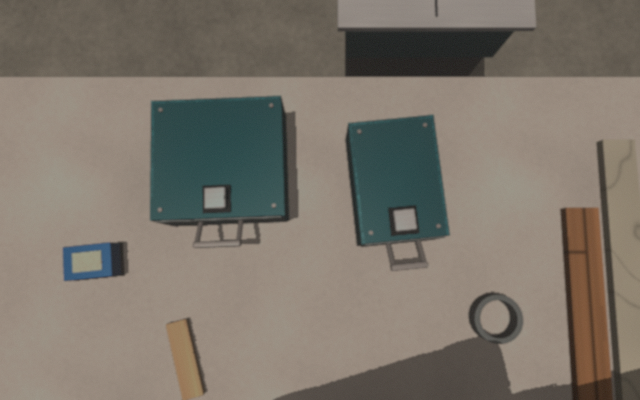

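View pics/scene0.png

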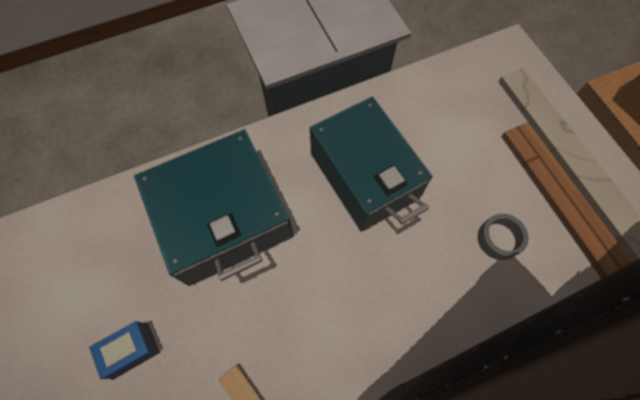

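The top view shows the wide cabinet at the left, with its release plate near (215,198) and its handle bar near (217,244). The narrow cabinet is near (400,180). The scene view shows the same plate near (223,228) and the bar near (240,268).

Create h.py:
```python
import numpy as np,cv2
from cell import env
from scipy.spatial.transform import Rotation as R
def pts(n,p,d):
    c=env.camera_info(n);f=200/np.tan(np.radians(c["vertical_fov"]/2))
    v,u=np.mgrid[:400,:640]
    r=np.stack([(u-c["cx"])/f,(v-c["cy"])/f,np.ones(u.shape)],-1)@R.from_euler("xyz",c["attitude"]).as_matrix().T
    o=np.array(c["origin"]); return o+r*d[...,None], lambda z:o+r*((z-o[2])/r[...,2])[...,None]
def meas(n,p,d,roi_plate,roi_bar):
    P,ray=pts(n,p,d);hsv=cv2.cvtColor(p,cv2.COLOR_RGB2HSV);Z=P[...,2]
    def roi(b):
        m=np.zeros(Z.shape,bool);m[b[1]:b[3],b[0]:b[2]]=1;return m
    teal=(hsv[...,0]>78)&(hsv[...,0]<105)&(hsv[...,1]>90)&(abs(Z-130)<8)
    k,l,s,_=cv2.connectedComponentsWithStats(teal.astype(np.uint8))
    for i in range(1,k):
        if s[i,4]>2000:
            q=ray(130)[l==i];print(n,"top",s[i,:2],cv2.minAreaRect(q[:,:2].astype(np.float32)),"z",np.median(Z[l==i]))
    m=roi(roi_plate)&(hsv[...,2]>140)&(hsv[...,1]<60)
    q=ray(150)[m];print(n,"plate",m.sum(),cv2.minAreaRect(q[:,:2].astype(np.float32)),q.mean(0),"z",np.median(Z[m]))
    m=roi(roi_bar)&(Z>118)&(Z<150)&(hsv[...,1]<60)
    q=ray(138)[m];print(n,"bar",m.sum(),cv2.minAreaRect(q[:,:2].astype(np.float32)),"z",np.median(Z[m]))
```

Run:
```python
from h import *
for n,a,b in(("top",(200,182,232,214),(185,238,245,252)),("scene",(205,212,242,245),(212,250,266,282))):
    z=np.load(f"pics/{n}0.npz");meas(n,z["p"],z["d"],a,b)
    s=z["p"][a[1]-5:b[3]+15,b[0]-20:b[2]+20,::-1];cv2.imwrite(f"pics/{n}c.png",cv2.resize(s,None,fx=5,fy=5,interpolation=0))
```

```text
top top [153  98] ((757.4728393554688, 196.24331665039062), (185.57101440429688, 246.80848693847656), 2.427670478820801) z 130.01585730876843
top top [368 128] ((707.3569946289062, -174.57052612304688), (142.87806701660156, 169.3275146484375), 89.41595458984375) z 130.28384150199622
top plate 311 ((650.7560424804688, 189.9405517578125), (33.230464935302734, 32.30146026611328), 1.7111692428588867) [650.5523032  190.46334629 150.        ] z 150.09081093031364
top bar 338 ((566.2403564453125, 184.24398803710938), (17.01057243347168, 89.34178161621094), 0.1778300255537033) z 137.1314160518137
scene top [311  98] ((693.0210571289062, -156.29446411132812), (234.1575469970703, 165.7519989013672), 5.953219413757324) z 130.44099081264608
scene top [135 131] ((734.0175170898438, 196.3023681640625), (235.2021942138672, 255.08348083496094), 2.327558755874634) z 130.42936777602864
scene plate 220 ((651.0277099609375, 193.6218719482422), (30.738271713256836, 32.73136901855469), 4.810802936553955) [649.74332398 193.10252516 150.        ] z 150.557736902827
scene bar 449 ((585.1519775390625, 190.23866271972656), (55.860145568847656, 89.53240966796875), 2.3767378330230713) z 136.62594775199943
```

View pics/topc.png

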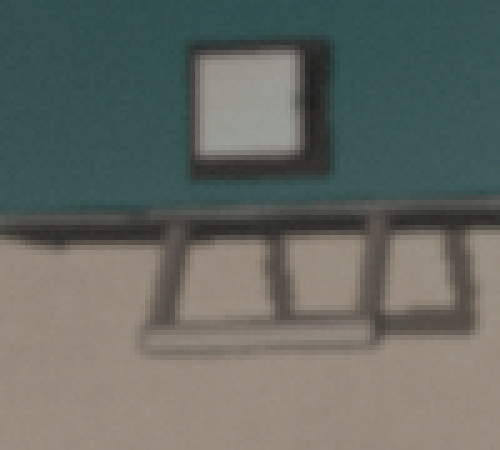

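Create to.py:
```python
import sys,numpy as np
from cell import env
from scipy.spatial.transform import Rotation as R
s=env.state();x,y,z,w=map(float,sys.argv[1:5]);M=R.from_euler("xyz",s["tcp_rot"]).as_matrix()
dw=(w-s["tcp_rot"][2]+np.pi)%(2*np.pi)-np.pi
print("go",np.round(M.T@(np.array([x,y,z])-s["eef_pos"]),1),"turn",round(-dw,3),"F",np.round(s["ft_force"],1))
```

```bash
python3 to.py 565 187.5 214 1.611
```

```text
go [ 595.1 -609.7    0.7] turn -1.265 F [0.4 0.2 0.2]
```
Units first: shifts go in units of 20 mm. So -610 mm is -30.5, 595 mm is 29.75.

{"api": "inch_along", "payload": {"moves": [[[29.75,-30.5,0],-1.265,0.4],[[29.75,-30.5,0],-1.265,0.4],[[29.75,-30.5,0],-1.265,0.4],[[29.75,-30.5,0],-1.265,0.4],[[29.75,-30.5,0],-1.265,0.4]]}}

```text
t: 0.52
eef_pos: [298.4, -396.5, 214.4]
tcp_rot: [-3.141, -0.0, 0.977]
ft_force: [0.3, 0.4, 0.1]
opening: 0.705
grip_force: 0.0
```

```bash
python3 to.py 565 187.5 214 1.611
```

```text
go [ 6.331e+02 -1.061e+02  6.000e-01] turn -0.634 F [0.3 0.4 0.1]
```

To row units: 633 mm is 31.65, -106 mm is -5.3.

{"api": "inch_along", "payload": {"moves": [[[31.65,-5.3,0],-0.634,0.4],[[31.65,-5.3,0],-0.634,0.4],[[31.65,-5.3,0],-0.634,0.4],[[31.65,-5.3,0],-0.634,0.4],[[31.65,-5.3,0],-0.634,0.4]]}}

```text
t: 0.93
eef_pos: [386.1, -207.5, 214.6]
tcp_rot: [3.142, 0.0, 1.602]
ft_force: [1.5, -0.1, 0.5]
opening: 0.409
grip_force: 0.0
```

```bash
python3 to.py 565 187.5 214 1.611
```

```text
go [389.3 191.    0.6] turn -0.009 F [ 1.5 -0.1  0.5]
```

To row units: 389 mm is 19.45, 191 mm is 9.55.

{"api": "inch_along", "payload": {"moves": [[[19.45,9.55,0],-0.009,0.4],[[19.45,9.55,0],-0.009,0.4],[[19.45,9.55,0],-0.009,0.4],[[19.45,9.55,0],-0.009,0.4],[[19.45,9.55,0],-0.009,0.4]]}}

```text
t: 1.35
eef_pos: [473.2, -18.0, 214.6]
tcp_rot: [-3.142, 0.0, 1.605]
ft_force: [1.0, -1.7, -0.4]
opening: 0.402
grip_force: 0.0
```

```bash
python3 to.py 565 187.5 214 1.611
```

```text
go [202.2  98.7   0.6] turn -0.006 F [ 1.  -1.7 -0.4]
```

To row units: 202 mm is 10.1, 99 mm is 4.95.

{"api": "inch_along", "payload": {"moves": [[[10.1,4.95,0],-0.006,0.4],[[10.1,4.95,0],-0.006,0.4],[[10.1,4.95,0],-0.006,0.4],[[10.1,4.95,0],-0.006,0.4],[[10.1,4.95,0],-0.006,0.4]]}}

```text
t: 1.77
eef_pos: [558.5, 172.2, 214.4]
tcp_rot: [-3.141, 0.0, 1.611]
ft_force: [1.5, -0.7, 0.4]
opening: 0.397
grip_force: 0.0
```

{"api": "inch_along", "payload": {"moves": [[[0,0,0],0,0.4],[[0,0,0],0,0.4]]}}

```text
t: 1.93
eef_pos: [558.1, 171.6, 213.7]
tcp_rot: [-3.14, 0.0, 1.614]
ft_force: [0.2, -0.8, -0.3]
opening: 0.399
grip_force: 0.0
```

```bash
python3 to.py 565 187.5 111 1.611
```

Run:
```python
from h import *
o=[]
for n in("scene","top"):
    p,d=env.read_camera(n);o.append(p[120:400,60:460,::-1])
cv2.imwrite("pics/a.png",cv2.resize(np.hstack(o),None,fx=1,fy=1))
```

```text
go [ 15.6   7.7 102.7] turn 0.003 F [ 0.2 -0.8 -0.3]
```

View pics/a.png

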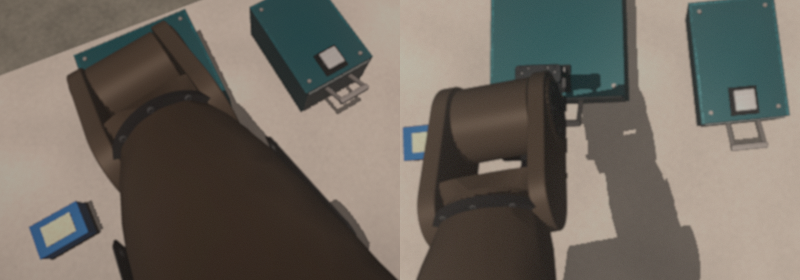

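The arm hides the handle in both views, so I go by the initial measurements, which agree with each other. I correct sideways first, then go down.

{"api": "inch_along", "payload": {"moves": [[[0.78,0.385,0],0,0.4],[[0.78,0.385,1.5],0,0.4],[[0.78,0.385,2.75],0,0.4],[[0.78,0.385,3.3],0,0.4],[[0.78,0.385,3.3],0,0.4]]}}

```text
t: 2.45
eef_pos: [564.1, 184.4, 146.6]
tcp_rot: [-3.137, 0.001, 1.609]
ft_force: [-0.1, 0.3, 0.9]
opening: 0.398
grip_force: 0.0
```

```bash
python3 to.py 565 187.5 111 1.611
```

```text
go [ 3.1  1.2 35.6] turn -0.002 F [-0.1  0.3  0.9]
```

To row units: 35 mm is 1.75, 27 mm is 1.35.

{"api": "inch_along", "payload": {"moves": [[[0.05,0.05,0.45],0,0.4],[[0.05,0.05,0.9],0,0.4],[[0.05,0.05,1.35],0,0.4],[[0.05,0.05,1.75],0,0.4],[[0.05,0.05,1.75],0,0.4]]}}

```text
t: 2.87
eef_pos: [565.6, 186.7, 112.1]
tcp_rot: [-3.14, 0.0, 1.611]
ft_force: [-0.2, -0.1, -0.0]
opening: 0.405
grip_force: 0.0
```

```bash
python3 to.py 565 187.5 111 1.611
```

```text
go [ 0.9 -0.6  1.1] turn -0.0 F [-0.2 -0.1 -0. ]
```

No contact on the way down. I close the fingers on the bar.

{"api": "inch_along", "payload": {"moves": [[[0,0,0],0,0],[[0,0,0],0,0],[[0,0,0],0,0],[[0,0,0],0,0],[[0,0,0],0,0]]}}

```text
t: 3.28
eef_pos: [566.1, 186.9, 113.9]
tcp_rot: [3.142, 0.0, 1.611]
ft_force: [0.6, -0.1, 2.1]
opening: 0.127
grip_force: 30.0
```

```bash
python3 to.py 565 187.5 111 1.611
```

```text
go [ 0.6 -1.1  2.9] turn -0.0 F [ 0.6 -0.1  2.1]
```

The opening of 12 mm matches the bar's thickness, so the bar is gripped. I pull along tool -y.

{"api": "inch_along", "payload": {"moves": [[[0,-0.4,0],0,0],[[0,-0.9,0],0,0],[[0,-1.4,0],0,0],[[0,-1.9,0],0,0],[[0,-2.4,0],0,0]]}}

```text
t: 3.7
eef_pos: [519.6, 185.0, 114.0]
tcp_rot: [3.137, -0.0, 1.611]
ft_force: [11.3, 0.4, -7.3]
opening: 0.124
grip_force: 30.0
```

{"api": "inch_along", "payload": {"moves": [[[0,-0.5,0],0,0],[[0,-1,0],0,0],[[0,-1.5,0],0,0],[[0,-2.05,0],0,0],[[0,-2.05,0],0,0]]}}

```text
t: 4.12
eef_pos: [476.6, 183.2, 114.0]
tcp_rot: [3.14, 0.0, 1.611]
ft_force: [4.0, -1.5, -5.2]
opening: 0.127
grip_force: 30.0
```

{"api": "inch_along", "payload": {"moves": [[[0,0,0],0,0],[[0,0,0],0,0]]}}

```text
t: 4.28
eef_pos: [478.2, 183.3, 113.9]
tcp_rot: [3.14, -0.0, 1.611]
ft_force: [4.6, -2.2, -0.2]
opening: 0.122
grip_force: 30.0
```

```bash
python3 to.py 566.1 186.9 113.9 1.611
```

```text
go [ 0.1 88.   0.2] turn -0.0 F [ 4.6 -2.2 -0.2]
```

{"api": "inch_along", "payload": {"moves": [[[0,0.2,0],0,0],[[0,0.4,0],0,0],[[0,0.4,0],0,0]]}}

```text
t: 4.53
eef_pos: [486.5, 183.7, 113.9]
tcp_rot: [3.141, -0.0, 1.611]
ft_force: [4.0, -2.1, 5.9]
opening: 0.125
grip_force: 30.0
```

{"api": "inch_along", "payload": {"moves": [[[0,0,0],0,0.4],[[0,0,0],0,0.4],[[0,0,0],0,0.4],[[0,0,0],0,0.4]]}}

```text
t: 4.87
eef_pos: [484.9, 183.7, 113.3]
tcp_rot: [-3.141, 0.0, 1.611]
ft_force: [0.2, -0.8, -0.3]
opening: 0.348
grip_force: 0.0
```

{"api": "inch_along", "payload": {"moves": [[[0,0,-1],0,0.4],[[0,0,-2.75],0,0.4],[[0,0,-4.5],0,0.4],[[0,0,-4.5],0,0.4],[[0,0,-4.5],0,0.4]]}}

```text
t: 5.28
eef_pos: [485.6, 183.8, 204.9]
tcp_rot: [3.139, -0.001, 1.611]
ft_force: [-0.6, 0.9, -0.9]
opening: 0.404
grip_force: 0.0
```

```bash
python3 to.py 650.5 192.5 170 1.611
```

```text
go [  2.  165.   35.5] turn -0.0 F [-0.6  0.9 -0.9]
```

I move aside to look, closing the fingers on the way.

To row units: -200 mm is -10, -10 mm is -0.5.

{"api": "inch_along", "payload": {"moves": [[[-10,0,-0.5],0,0],[[-10,0,-0.5],0,0],[[-10,0,-0.5],0,0],[[-10,0,-0.5],0,0],[[-10,0,-0.5],0,0]]}}

```text
t: 5.7
eef_pos: [492.4, -18.4, 212.3]
tcp_rot: [-3.139, -0.0, 1.611]
ft_force: [1.4, 0.6, 0.1]
opening: 0.108
grip_force: 0.0
```

{"api": "inch_along", "payload": {"moves": [[[-3,0,0],0,0],[[-3,0,0],0,0],[[-3,0,0],0,0],[[-3,0,0],0,0]]}}

```text
t: 6.03
eef_pos: [495.0, -76.8, 212.2]
tcp_rot: [-3.139, -0.001, 1.608]
ft_force: [-0.0, 0.4, -0.6]
opening: 0.004
grip_force: 0.0
```

Run:
```python
from h import *
p,d=env.read_camera("top");cv2.imwrite("pics/b.png",p[...,::-1])
meas("top",p,d,(200,182,232,214),(185,270,245,310))
```

```bash
python3 to.py 650.5 192.5 170 1.611
```

```text
top top [153  98] ((753.41162109375, 195.41091918945312), (194.89105224609375, 246.63412475585938), 2.8800675868988037) z 129.99714258331892
top top [369 131] ((681.6751098632812, -175.08282470703125), (207.69171142578125, 135.65237426757812), 6.313906192779541) z 130.33385785894245
top plate 364 ((650.8909912109375, 189.94488525390625), (36.44951629638672, 35.955509185791016), 1.996540904045105) [650.91936329 190.79080403 150.        ] z 150.17076230182892
top bar 417 ((495.7852783203125, 181.05377197265625), (32.24442672729492, 90.1413803100586), 1.5782091617584229) z 136.80774302689565
go [262.1 165.9  42.3] turn -0.001 F [-0.1  0.6  0.5]
```

View pics/b.png

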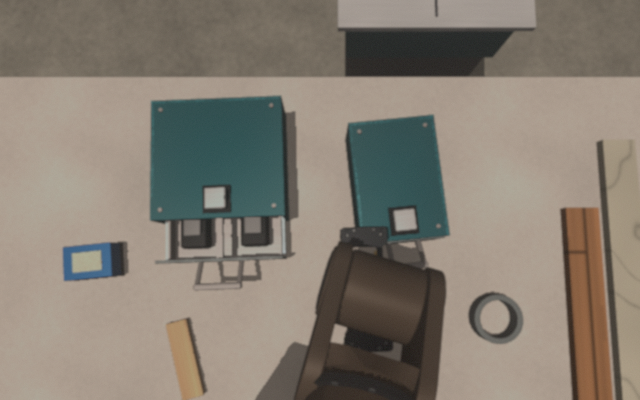

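The tray stands out on its lock: the front panel is at row 260 and the bar near (217,286). The release plate is up at (215,198), and the narrow tray is shut. Next I move over the plate.

To row units: 262 mm is 13.1, 166 mm is 8.3.

{"api": "inch_along", "payload": {"moves": [[[13.1,8.3,0],0,0],[[13.1,8.3,0],0,0],[[13.1,8.3,0],0,0],[[13.1,8.3,0],0,0],[[13.1,8.3,0],0,0]]}}

```text
t: 6.5
eef_pos: [600.0, 107.7, 213.0]
tcp_rot: [-3.141, -0.0, 1.613]
ft_force: [-0.6, 0.1, 0.4]
opening: 0.001
grip_force: 0.0
```

```bash
python3 to.py 650.5 191.5 170 1.611
```

```text
go [81.6 54.  43. ] turn 0.002 F [-0.6  0.1  0.4]
```

To row units: 81 mm is 4.05, 54 mm is 2.7.

{"api": "inch_along", "payload": {"moves": [[[4.05,2.7,0],0,0],[[4.05,2.7,0],0,0],[[4.05,2.7,1],0,0],[[4.05,2.7,2],0,0],[[4.05,2.7,2],0,0]]}}

```text
t: 6.92
eef_pos: [648.3, 189.7, 168.7]
tcp_rot: [-3.134, 0.001, 1.614]
ft_force: [-0.2, -0.9, 0.1]
opening: 0.004
grip_force: 0.0
```

```bash
python3 to.py 650.5 191.5 138 1.611
```

```text
go [ 1.7  2.5 30.6] turn 0.003 F [-0.2 -0.9  0.1]
```

To row units: 32 mm is 1.6, 28 mm is 1.4.

{"api": "inch_along", "payload": {"moves": [[[0,0.05,0.5],0,0],[[0,0.05,1],0,0],[[0,0.05,1.4],0,0],[[0,0.05,1.6],0,0],[[0,0.05,1.6],0,0]]}}

```text
t: 7.33
eef_pos: [651.5, 186.9, 141.0]
tcp_rot: [-3.141, 0.0, 1.61]
ft_force: [-1.3, -0.0, -0.3]
opening: 0.006
grip_force: 0.0
```

```bash
python3 to.py 650.5 191.5 138 1.611
```

```text
go [ 4.7 -0.8  3. ] turn -0.001 F [-1.3 -0.  -0.3]
```

{"api": "inch_along", "payload": {"moves": [[[0,0,0.1],0,0],[[0,0,0.15],0,0],[[0,0,0.15],0,0],[[0,0,0.15],0,0]]}}

```text
t: 7.67
eef_pos: [651.9, 187.0, 139.3]
tcp_rot: [3.141, 0.0, 1.611]
ft_force: [-1.5, -2.4, 4.8]
opening: 0.005
grip_force: 2.3
```

```bash
python3 to.py 650.5 191.5 138 1.611
```

```text
go [ 4.5 -1.3  1.3] turn -0.0 F [-1.5 -2.4  4.8]
```

To row units: 1 mm is 0.05.

{"api": "inch_along", "payload": {"moves": [[[0,0,0.05],0,0],[[0,0,0.05],0,0],[[0,0,0.05],0,0],[[0,0,0.05],0,0],[[0,0,0.05],0,0]]}}

```text
t: 8.08
eef_pos: [651.9, 187.0, 138.3]
tcp_rot: [3.141, 0.0, 1.611]
ft_force: [-1.3, -2.7, 6.2]
opening: 0.008
grip_force: 3.6
```

{"api": "inch_along", "payload": {"moves": [[[0,0,-0.75],0,0],[[0,0,-2],0,0],[[0,0,-3.75],0,0],[[0,0,-3.75],0,0],[[0,0,-3.75],0,0]]}}

```text
t: 8.5
eef_pos: [652.3, 187.5, 214.3]
tcp_rot: [3.138, -0.001, 1.611]
ft_force: [-1.0, -0.4, -1.0]
opening: 0.005
grip_force: 0.0
```

{"api": "inch_along", "payload": {"moves": [[[-10,-3,0],0,0],[[-10,-3,0],0,0],[[-10,-3,0],0,0],[[-10,-3,0],0,0],[[-10,-3,0],0,0]]}}

```text
t: 8.92
eef_pos: [598.6, -15.9, 211.2]
tcp_rot: [-3.14, -0.0, 1.611]
ft_force: [0.1, -0.5, -1.2]
opening: 0.002
grip_force: 0.0
```

{"api": "inch_along", "payload": {"moves": [[[-3,-4.5,0],0,0],[[-3,-4.5,0],0,0],[[-3,-4.5,0],0,0],[[-3,-4.5,0],0,0],[[-3,-4.5,0],0,0]]}}

```text
t: 9.33
eef_pos: [511.6, -78.7, 212.1]
tcp_rot: [-3.141, -0.0, 1.609]
ft_force: [0.1, -0.2, 0.5]
opening: 0.003
grip_force: 0.0
```

{"api": "inch_along", "payload": {"moves": [[[0,0,0],0,0],[[0,0,0],0,0],[[0,0,0],0,0],[[0,0,0],0,0],[[0,0,0],0,0]]}}

```text
t: 9.75
eef_pos: [512.7, -77.6, 212.4]
tcp_rot: [-3.141, -0.0, 1.612]
ft_force: [-0.8, -0.2, -0.1]
opening: 0.007
grip_force: 0.0
```

Run:
```python
from h import *
p,d=env.read_camera("top");cv2.imwrite("pics/c.png",p[...,::-1])
meas("top",p,d,(200,182,232,214),(185,238,245,252))
```

```text
top top [161  98] ((755.7726440429688, 189.14353942871094), (189.56996154785156, 228.6110382080078), 2.4276726245880127) z 130.02918651735314
top top [367 132] ((680.5833740234375, -171.5089111328125), (206.20834350585938, 143.48367309570312), 5.618368625640869) z 130.31338364571855
top plate 363 ((650.8133544921875, 190.8977508544922), (36.482208251953125, 34.211612701416016), 1.711195945739746) [650.95403872 190.83868386 150.        ] z 150.03043939753536
top bar 338 ((566.2403564453125, 184.24398803710938), (17.01057243347168, 89.34178161621094), 0.1778300255537033) z 137.29062386071382
```

View pics/c.png

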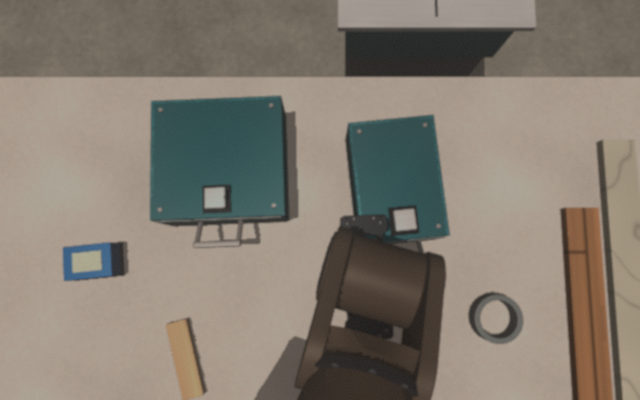

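The bar is back at (217,244), exactly where it started, and the plate is up at (215,198). The arm is clear of everything, at z = 212.

```bash
python3 -c "from cell import env;print(env.job_done())"
```

```text
the job is handed in; nothing more can be done
None
```

The wide cabinet's tray was pulled out until it locked, stood on its lock alone, was released by the plate and ran fully home; the narrow tray was not touched, and the job was handed in at about 10 s (no verdict was returned).

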